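# Load the gland-nut jig

### The job

Lay the brass nut on the open deck of the nut jig with two of its flats along the rails, then nudge it gently between the rails and under the blue fork until it drops and lies flat in its six-sided pocket. Only then slide the red-knobbed keeper fully shut over the nut. Never force the nut or the jig, and leave the other things on the bench where they are.

Things in the scene. Friction and masses are not known exactly. Their poses are not given: they have to be found in the camera images.
- gland_nut: The loose nut: a brass cable-gland locknut, six-sided, 30 mm across flats, 34.6 mm across corners, 10 mm thick, with a 22 mm bore; 30 to 65 g. It starts lying flat on the bench. Origin: centre of its underside, z up. Its corners lie along its own x axis and every 60 degrees from it; a pair of flats faces its own +y and -y.
- jig: Nut jig, fixed: plate x -95 to 85, y +-65 mm, deck 16 mm high. Origin on the underside; +x is the way to push. Free deck to x -37; rails 6 mm high, 31.5 mm apart from x -27. Between them the pocket, 31.5 mm across flats, 5 mm deep, a corner to the mouth, in a steel insert clamped along a groove: centre at x 27 to 43, not measured; see or feel it. Blue fork over it from x 35, y +-23, z 41 to 55.
- mouth (a point): Middle of the mouth of the channel, on the deck (16 mm above the bench), on the jig's midline 37 mm behind its origin; axes as the jig's. The mouth is 40 mm wide and narrows to 31.5 mm within 10 mm. Pushed along +x, the nut tips into the pocket nose first, comes up against the far wall and may stay cocked, tail on the lip, while pressed; eased off, it lies down.
- keeper (a joint): Travel of the keeper, a forked steel tongue that slides along the jig's -y over the seated nut, 1 mm above it: 0 open, 0.016 fully shut against its stop. Starts open (0 to 0.003), stays where it is left, takes about 2 N to slide. It runs against the side of a nut that is not home and stops.
- keeper_knob (a point): Centre of the top of the keeper's red knob, 52 mm above the bench; the knob is 17 mm across and 20 mm tall, upright. Moves with the keeper, along the jig's -y as it shuts; when open it is 35 mm ahead of the jig's origin and 54 mm to its left (+y).
- side_cutters: Bystander: red-handled side cutters, 150 x 44 x 11 mm, lying loose left of the jig. Leave alone.
- screw_jar: Bystander: clear jar of screws with a white lid, 56 mm wide, 67 mm tall, standing loose at the back. Leave alone.

How it is judged:
On the way:
1. the nut lies flat on the pocket floor while the keeper is still open (less than 6 mm in) (z of gland_nut in the frame of jig between 0.009 and 0.0125 m and x of gland_nut in the frame of jig between 0.024 and 0.046 m and y of gland_nut in the frame of jig between -0.003 and 0.003 m and angle between gland_nut's own z axis and vertical below 0.07 rad and value of joint keeper below 0.006 m), for 0.2 s.
At the end, for the whole second after the job is handed in: The nut lies flat and at rest in the pocket (underside within 1.5 mm of the pocket floor, 11 mm above the bench; within 3 mm of the jig's midline; tilt under 4 degrees) and the keeper is slid shut over it, at least 13.5 of its 16 mm (z of gland_nut in the frame of jig between 0.009 and 0.0125 m and x of gland_nut in the frame of jig between 0.024 and 0.046 m and y of gland_nut in the frame of jig between -0.003 and 0.003 m and angle between gland_nut's own z axis and vertical below 0.07 rad and value of joint keeper above 0.0135 m and linear speed of gland_nut below 0.01 m/s); the robot touches nothing.
It fails at once if the nut was forced against the jig with more than 12 N (contact force between gland_nut and jig above 12 N).
It fails at once if the robot pressed on the jig or its keeper with more than 20 N (contact force between the arm and jig above 20 N).
It fails at once if a bystander was shifted by more than 20 mm (distance of any of side_cutters, screw_jar from where it was at the start of the episode above 0.02 m).
It also fails if it takes over 54 s, if anything falls off the work surface, if the arm or the gripper's body presses on something with over 40 N, if the wrist force passes 120 N, or if a joint passes its speed limit or range.

### The arm

A 6-joint arm with a two-finger parallel gripper is mounted at the origin on a cart in front of the work surface, level with it; the furniture and walls round the work are solid. World frame = base frame: x ahead of the robot, y to its left, z up, the work surface at z = 0. Lengths are in m, angles in rad, forces in N, time in s.
With the tool pointing down it reaches from about 0.425 to 0.95 m from the base axis. Payload 3.5 kg.
Tool frame: the origin (TCP) lies midway between the tips of the shut fingers; the grasp point (between the pads) lies 19 mm behind it (ctrl.pinch_z is the distance from the TCP to the grasp point, in m); z points along the fingers, y is the line along which they close (so a half turn about z gives the same grasp; the last joint's range is limited). The gripper opens to 85 mm and grips with 20 to 120 N. Pads are 22 mm wide; open, the fingers measure 114 mm over their backs; the gripper's body (76 mm by 85 mm) begins 54 mm behind the grasp point. The pads swing forward as they close: fully open they stand 13 mm farther back than shut.
Start: joints at [-1.423, 0.286, 1.577, -0, 1.279, -0.15], TCP at [0.198, -0.645, 0.231] pointing down, gripper open.
Joint ranges: [-2.77, 2.77], [-0.9, 2.22], [0.21, 2.48], [-1.53, 4.67], [0.24, 2.81], [-2.84, 2.84]. Speed limits (rad/s): [2.79, 2.79, 3.14, 3.14, 3.14, 3.14].

### API

Orientations are given as a unit quaternion [x, y, z, w].
In Python, from plant import get_state, viewer, sign_off, ctrl gives the robot as it stands. The module is installed in compiled form; this text tells all that it offers.
- The arm moves only by the shell command python3 -m handwheel 'ROWS' [FORCE]. ROWS is JSON, a list that holds one entry, the list of rows, each a list of 5 numbers: the finger opening in m, from 0 to 0.0854, then the shift along the tool's x, y, z in m, then the turn about the tool's z in degrees. In form: [[[claw, x, y, z, spin], ...]]. A call has 1 to 12 rows; each row shifts and turns the commanded pose from where the row before left it, along the tool's axes as they then stand; what a row does not reach is not made up. A row lasts 1/12 s, in which the tool goes at most 41.7 mm and 7.16 degrees, less where a joint would pass 70% of its speed; a pose out of reach is approached as far as the arm can. A call is refused whole if a number of a shift passes 0.0417 or a number of a turn 7.16, either way. A call with a gripper value outside its range is refused whole. The fingers move at their own pace and stop on an object; FORCE is the grip in N (left out, the last holds). Time passes only in rows, so rows that do not move let the fingers close. It gives the time, the measured TCP pose, the force, the opening and the grip force at its end, in the units of the state.
- get_state(): the state, without advancing time (a new reading comes with each control period).
- viewer.read_camera(name): name is "scene" or "top" or "wrist"; returns the picture (480x640x3 uint8, blue, green, red); there is no depth.
- viewer.camera_params(name): a dict with "fov_y" (degrees; the focal length in pixels is half the picture's height over the tangent of half this angle, whatever the lens; pixels are square), "cx", "cy" (the principal point, pixels), "xyz" and "attitude" of the camera in the world; the wrist camera has in their place "hand_eye" (4x4, takes a point from camera to tool coordinates, whose origin is the TCP and whose axes are the flange's). Camera axes: x right, y up, looking along -z (the intrinsics and any distortion apply to the point x, -y, -z); pixel columns grow to the right and rows downward; lengths in m; the calibration is good to about 2 mm. A picture is of the moment at which its call begins: read the wrist's pose just before it. camera_params takes no time and is no camera call.
- sign_off(): hands the job in; it is judged then, once.
Trained networks look in the newest picture that a camera, given by its name, has taken for a name from the list of things; names that differ only in an ending like _2 or _b are one class to them, and where a whole thing is asked for, a point or a joint stands for the part that bears it (a point fixed in the world has none). Each returns a list of dicts, best first, with "confidence" (0 to 1); they miss things now and then, are a little off and sometimes report something else, mostly with a low value. They report only what shows in the picture. A call takes as long as a camera call.
- viewer.look_for(camera, name): "extent" ([left, top, width, height] as shares, 0 to 1, of the picture: columns of its width, rows of its height, round what is visible of it).
- viewer.outline_of(camera, name): "mask" (480x640 bool, what is visible of it) and "extent" ([left, top, width, height] as shares, 0 to 1, of the picture: columns of its width, rows of its height, round what is visible of it).
- viewer.pinpoint(camera, name): "xy" ([column, row] as shares, 0 to 1, of the picture: columns of its width, rows of its height: a listed point, or the origin of a listed thing).
The state is a dict: "time": time; "qpos": joint angles; "dq": joint speeds; "joint_efforts": joint torques, N m; "eef_pos": TCP position; "tcp_rot": TCP orientation; "contact_force": force on the tool from outside, world axes, zero at the start; "wrist_torque": the same for the moment, N m; "opening": opening from 0.0 (shut) to 1.0 (fully open); "finger_force": force on a finger pad.
Only numpy, scipy, OpenCV 4.12 (cv2) and the standard library are available. Lean on these libraries where they do the work, as an engineer would, in place of code of your own. Each camera call takes 0.05 s, during which the arm holds its last target. There are 200 camera calls.

## Working session

There is one attempt and no reset: what is moved stays moved. The work goes in short steps, Python scripts to look and compute and a shell command to move; the robot and the scene stay as the last step left them, time stands still between calls to the robot, and variables do not carry over. Pictures are saved under pics/ and viewed, at most 15 in all, crops included, and the job is handed in when it is done.

```bash
mkdir -p pics
cat > h.py <<'E'
import numpy as np, cv2
from scipy.spatial.transform import Rotation as R
from plant import get_state, viewer, sign_off, ctrl
def cam(name):
    p=viewer.camera_params(name); f=240/np.tan(np.radians(p['fov_y'])/2)
    if 'xyz' in p:
        a=np.array(p['attitude']); Rm=R.from_quat(a).as_matrix() if a.size==4 else a.reshape(3,3); t=np.array(p['xyz'])
    else:
        s=get_state(); H=np.array(p['hand_eye']); Rt=R.from_quat(s['tcp_rot']).as_matrix()
        Rm=Rt@H[:3,:3]; t=Rt@H[:3,3]+np.array(s['eef_pos'])
    return p,f,Rm,t
def ray(c,u,v,z):
    p,f,Rm,t=c; d=Rm@np.array([(u-p['cx'])/f,-(v-p['cy'])/f,-1]); return t+d*(z-t[2])/d[2]
def proj(c,X):
    p,f,Rm,t=c; q=Rm.T@(np.array(X)-t); return p['cx']+f*q[0]/-q[2], p['cy']-f*q[1]/-q[2]
E
python3 - <<'E'
from h import *
for n in ['top','scene']:
    im=viewer.read_camera(n); cv2.imwrite(f'pics/{n}0.png',im); c=cam(n); print(n,viewer.camera_params(n))
    for o,z in [('gland_nut',0),('jig',0),('mouth',.016),('keeper_knob',.052),('side_cutters',0),('screw_jar',0)]:
        for r in viewer.pinpoint(n,o)[:2]:
            u,v=r['xy'][0]*640,r['xy'][1]*480; print(o,round(r['confidence'],2),round(u),round(v),ray(c,u,v,z).round(4))
s=get_state();print(s['eef_pos'],s['tcp_rot'],s['time'],ctrl.pinch_z,viewer.camera_params('wrist'))
E
```

```text
top {'fov_y': 47.063364513387775, 'cx': 318.3331749852403, 'cy': 245.69080367328007, 'xyz': array([ 0.36940228, -0.01009408,  1.31490654]), 'attitude': array([-0.05658649,  0.05479652,  0.70890186, -0.70089476])}
gland_nut 0.58 404 304 [ 0.436 -0.21   0.   ]
jig 0.77 323 267 [ 0.5263 -0.0187  0.    ]
mouth 0.68 320 284 [ 0.4834 -0.0113  0.016 ]
keeper_knob 0.53 302 250 [0.5617 0.0307 0.052 ]
side_cutters 0.66 224 250 [0.5714 0.2199 0.    ]
screw_jar 0.73 396 208 [ 0.6704 -0.1991  0.    ]
scene {'fov_y': 54.98531345203242, 'cx': 319.5823939298532, 'cy': 234.7194927210252, 'xyz': array([ 0.04351406, -0.62933988,  0.42780938]), 'attitude': array([ 0.50512992, -0.18834969, -0.29903986,  0.7873648 ])}
gland_nut 0.67 334 334 [ 0.4347 -0.2149  0.    ]
mouth 0.98 280 264 [ 0.49   -0.0076  0.016 ]
keeper_knob 0.61 300 230 [0.5656 0.0242 0.052 ]
keeper_knob 0.59 283 265 [ 0.4535 -0.0663  0.052 ]
side_cutters 0.54 252 226 [0.5704 0.2065 0.    ]
side_cutters 0.34 297 229 [0.637  0.1236 0.    ]
screw_jar 0.94 415 274 [ 0.6717 -0.1818  0.    ]
[ 0.19807335 -0.64528556  0.23138483] [ 9.88935348e-01  1.48347143e-01 -4.56269196e-06  4.26453143e-05] 0.7 0.0187 {'fov_y': 58.5011632082193, 'cx': 317.3979886897218, 'cy': 240.5427738762661, 'hand_eye': array([[ 4.75884399e-04,  9.44760567e-01,  3.27760958e-01,
         8.30803714e-02],
       [ 9.99999265e-01, -8.15222497e-04,  8.97928847e-04,
         3.97762040e-04],
       [ 1.11552587e-03,  3.27760290e-01, -9.44760260e-01,
        -1.42394431e-01],
       [ 0.00000000e+00,  0.00000000e+00,  0.00000000e+00,
         1.00000000e+00]])}
```

Run:
```python
from h import *
im=cv2.imread('pics/top0.png'); cv2.imwrite('pics/top0c.png',cv2.resize(im[180:330,200:440],None,fx=3.3,fy=3.3,interpolation=cv2.INTER_CUBIC))
```

```text
(no output)
```

View pics/top0c.png

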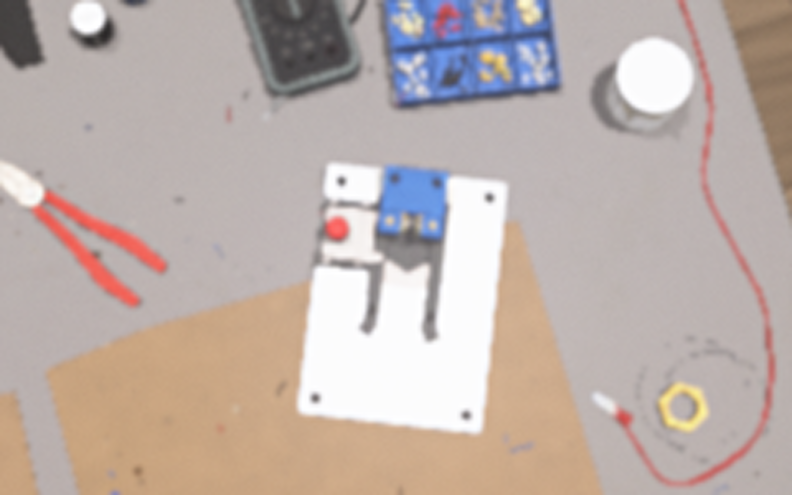

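View pics/scene0.png

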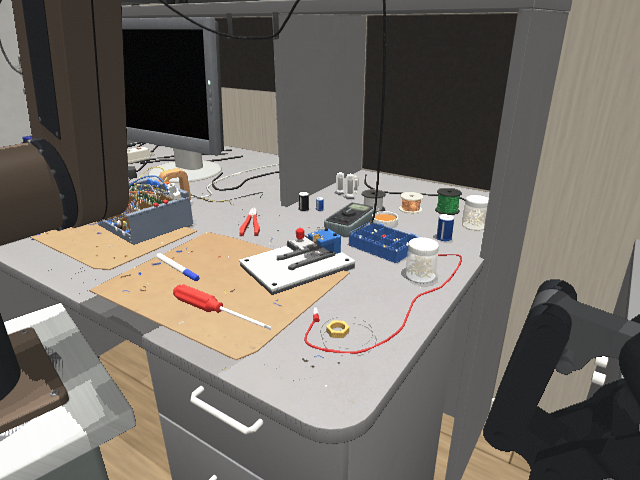

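```bash
cat >> h.py <<'E'
def go(target, yaw=None):
    "print shift in tool axes to the target TCP, and tool yaw (angle of tool x in world)"
    s=get_state(); Rt=R.from_quat(s['tcp_rot']).as_matrix(); d=Rt.T@(np.array(target)-s['eef_pos'])
    y=np.degrees(np.arctan2(Rt[1,0],Rt[0,0])); print('shift mm',(d*1000).round(1),'yaw',y.round(2),'t',s['time'])
E
python3 -c "
from h import *
go([.435,-.212,.11])"
```

```text
shift mm [ 353.6 -344.7  121.3] yaw 17.06 t 0.7
```

```bash
python3 -m handwheel '[[[0.085,0.027,-0.026,0.009,0],[0.085,0.027,-0.026,0.009,0],[0.085,0.027,-0.026,0.009,0],[0.085,0.027,-0.026,0.009,0],[0.085,0.027,-0.026,0.009,0],[0.085,0.027,-0.026,0.009,0],[0.085,0.027,-0.026,0.009,0],[0.085,0.027,-0.026,0.009,0],[0.085,0.027,-0.026,0.009,0],[0.085,0.027,-0.026,0.009,0],[0.085,0.027,-0.026,0.009,0],[0.085,0.027,-0.026,0.009,0]]]' 20
python3 -m handwheel '[[[0.085,0.022,-0.022,0.009,0],[0.085,0.006,-0.009,0.003,0],[0.085,0,0,0,0],[0.085,0,0,0,0]]]'
python3 - <<'E'
from h import *
c=cam('wrist'); im=viewer.read_camera('wrist'); cv2.imwrite('pics/w1.png',im)
for r in viewer.pinpoint('wrist','gland_nut')[:2]:
    u,v=r['xy'][0]*640,r['xy'][1]*480; print(r['confidence'],u,v,ray(c,u,v,0))
for r in viewer.outline_of('wrist','gland_nut')[:1]:
    m=r['mask'].astype(np.uint8); cv2.imwrite('pics/m1.png',m*255)
    k,_=cv2.findContours(m,0,1); k=max(k,key=cv2.contourArea)[:,0]
    h=cv2.convexHull(k)[:,0]; P=np.array([ray(c,u,v,.010)[:2] for u,v in h]); 
    print(r['confidence'],'mean top',P.mean(0),cv2.minAreaRect((P*1000).astype(np.float32)))
go([.435,-.212,.11])
E
```

```text
time: 1.7
eef_pos: [0.417, -0.2504, 0.1234]
tcp_rot: [0.989, 0.148, 0.0, 0.0]
contact_force: [1.1, -0.8, -0.1]
opening: 0.993
finger_force: 0.0
time: 2.03
eef_pos: [0.434, -0.2143, 0.1116]
tcp_rot: [0.989, 0.149, -0.0, 0.0]
contact_force: [0.1, -0.9, 0.2]
opening: 0.993
finger_force: 0.0
0.9 319.808 223.776 [ 0.44018163 -0.21420905  0.        ]
0.78 mean top [ 0.44103965 -0.21481695] ((441.3642272949219, -214.79396057128906), (35.635623931884766, 29.844629287719727), 13.872983932495117)
shift mm [ 2.1 -3.3  2.2] yaw 16.96 t 2.1833
```

View pics/w1.png

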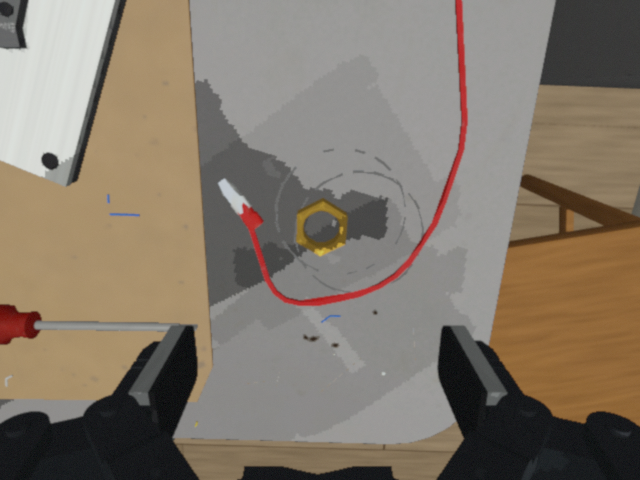

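```bash
python3 -m handwheel '[[[0.045,0.0068,0.001,0.02,0],[0.045,0,0,0.03,3],[0.045,0,0,0.03,0],[0.045,0,0,0.017,0],[0.045,0,0,0.009,0],[0.045,0,0,0.003,0],[0.045,0,0,0,0],[0.024,0,0,0,0],[0.024,0,0,0,0],[0.024,0,0,0,0],[0.024,0,0,0,0],[0.024,0,0,0,0]]]' 20
python3 -m handwheel '[[[0.024,0,0,0,0],[0.024,0,0,0,0],[0.024,0,0,-0.003,0],[0.024,0,0,-0.02,0],[0.024,0,0,-0.03,0],[0.024,0,0,-0.03,0],[0.024,0,0,0,0]]]' 30
python3 - <<'E'
from h import *
c=cam('wrist'); im=viewer.read_camera('wrist'); cv2.imwrite('pics/w2.png',im)
E
```

```text
time: 3.18
eef_pos: [0.4419, -0.2141, 0.0038]
tcp_rot: [0.992, 0.123, 0.001, 0.001]
contact_force: [-0.8, -1.0, 5.5]
opening: 0.343
finger_force: 21.8
time: 3.77
eef_pos: [0.444, -0.2151, 0.0911]
tcp_rot: [0.992, 0.123, 0.004, 0.004]
contact_force: [0.7, -1.0, 0.3]
opening: 0.338
finger_force: 29.8
```

View pics/w2.png

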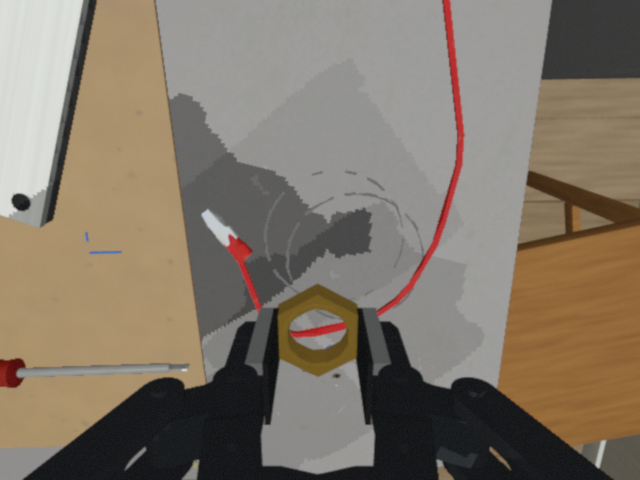

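```bash
python3 -m handwheel '[[[0.024,0.01,-0.025,-0.006,0],[0.024,0.01,-0.033,-0.007,0],[0.024,0.01,-0.034,-0.007,0],[0.024,0.01,-0.036,-0.007,0],[0.024,0.01,-0.036,-0.007,0],[0.024,0.01,-0.033,-0.005,0],[0.024,0,0,0,6],[0.024,0,0,0,7],[0.024,0,0,0,7],[0.024,0,0,0,0],[0.024,0,0,0,0],[0.024,0,0,0,0]]]'
python3 - <<'E'
from h import *
c=cam('wrist'); im=viewer.read_camera('wrist'); cv2.imwrite('pics/w3.png',im)
for o,z in [('jig',0),('mouth',.016),('keeper_knob',.052)]:
    for r in viewer.pinpoint('wrist',o)[:2]:
        u,v=r['xy'][0]*640,r['xy'][1]*480; print(o,round(r['confidence'],2),round(u),round(v),ray(c,u,v,z).round(4))
go([0.455,-.01,.13]); print(get_state()['time'])
np.save('c3.npy',np.column_stack([c[2],c[3]]))
E
```

```text
time: 4.82
eef_pos: [0.4504, -0.0073, 0.1234]
tcp_rot: [0.999, -0.051, -0.001, -0.0]
contact_force: [0.3, -0.0, -0.2]
opening: 0.336
finger_force: 29.9
jig 0.73 319 102 [ 0.5273 -0.0167  0.    ]
mouth 0.66 318 170 [ 0.4901 -0.0125  0.016 ]
keeper_knob 0.88 207 23 [0.567  0.0298 0.052 ]
shift mm [ 4.3  2.1 -5.9] yaw -5.91 t 5.0167
5.0167
```

View pics/w3.png

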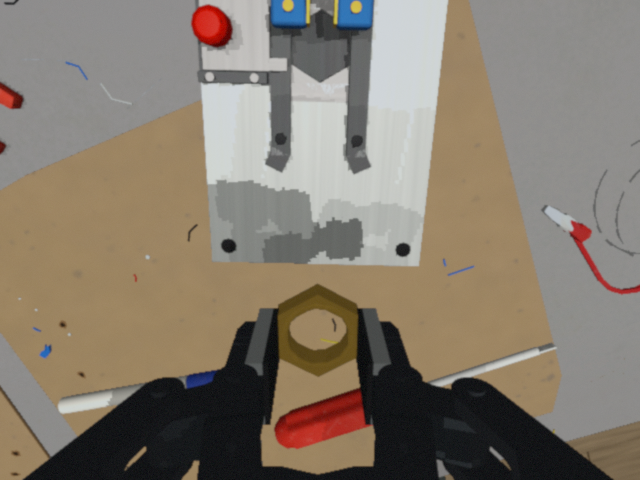

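Run:
```python
from h import *
im=cv2.imread('pics/w3.png'); cv2.imwrite('pics/w3c.png',cv2.resize(im[0:280,190:460],None,fx=2.1,fy=2.1,interpolation=cv2.INTER_CUBIC))
p=viewer.camera_params('wrist'); M=np.load('c3.npy'); c=(p,240/np.tan(np.radians(p['fov_y'])/2),M[:,:3],M[:,3])
f=lambda u,v,z: ray(c,u,v,z)[:2]
a,b=f(212,262,.016),f(418,266,.016); d=a-b; print('rear edge',a,b,np.linalg.norm(d),'yaw',np.degrees(np.arctan2(-d[0],d[1])))
a2,b2=f(228,246,.016),f(403,250,.016); d2=a2-b2; print('screws',a2,b2,np.degrees(np.arctan2(-d2[0],d2[1])))
l,r=f(282,150,.022),f(352,150,.022)
yaw=np.arctan2(-d2[0],d2[1]); ex=np.array([np.cos(yaw),np.sin(yaw)]); ey=np.array([-ex[1],ex[0]])
O=(a+b)/2+.095*ex; print('origin',O)
for n,q in dict(pc=f(321,82,.016),mouthL=f(268,165,.022),mouthR=f(369,167,.022),rl=f(291,95,.022),rr=f(348,96,.022),knob=f(211,24,.052),org=np.array([.5273,-.0167]),mo=np.array([.4901,-.0125])).items(): print(n,((q-O)@ex).round(4),((q-O)@ey).round(4))
```

```text
rear edge [0.4391308  0.05971731] [ 0.42344979 -0.06893424] 0.12960368606501282 yaw -6.949359352805355
screws [0.44869003 0.04790534] [ 0.43517166 -0.05991339] -7.146484687984866
origin [ 0.52555227 -0.01642709]
pc 0.0124 -0.0008
mouthL -0.0325 0.0281
mouthR -0.0323 -0.0292
rl 0.0054 0.0152
rr 0.0056 -0.0155
knob 0.035 0.0494
org 0.0018 -0.0001
mo -0.0357 -0.0005
```

View pics/w3c.png

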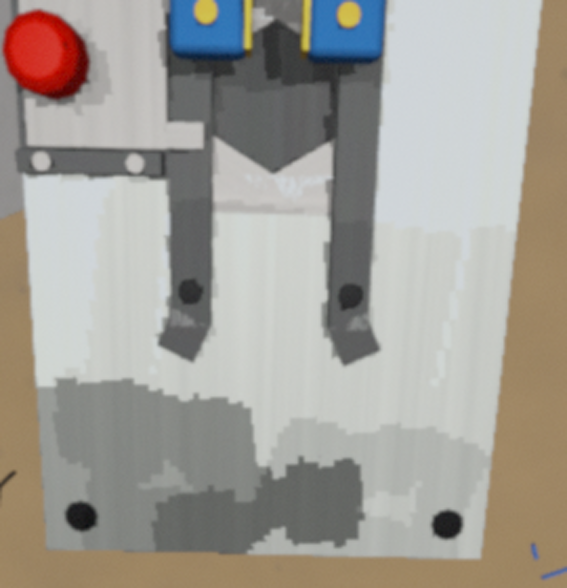

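```bash
python3 -m handwheel '[[[0.024,0.0174,0,0.01,1.1],[0.024,0,0,0.03,0],[0.024,0,0,0.03,0],[0.024,0,0,0.02,0],[0.024,0,0,0.008,0],[0.024,0,0,0,0],[0.024,0,0,0,0]]]'
python3 - <<'E'
from h import *
c=cam('wrist'); im=viewer.read_camera('wrist'); cv2.imwrite('pics/w4.png',im)
s=get_state(); Rt=R.from_quat(s['tcp_rot']).as_matrix()
for r in viewer.outline_of('wrist','gland_nut')[:1]:
    m=r['mask'].astype(np.uint8); ys,xs=np.nonzero(m); k,_=cv2.findContours(m,0,1)
    h=cv2.convexHull(max(k,key=cv2.contourArea))[:,0]; print(xs.min(),xs.max(),ys.min(),ys.max())
    P=[ray(c,u,v,s['eef_pos'][2]+.0065) for u,v in h]; P=np.array([Rt.T@(p-s['eef_pos']) for p in P]); print('in tool mm',(P.min(0)*1e3).round(1),(P.max(0)*1e3).round(1))
go([.4682,-.0094,.0205])
E
```

```text
time: 5.6
eef_pos: [0.4688, -0.0093, 0.0267]
tcp_rot: [0.998, -0.061, 0.0, 0.0]
contact_force: [0.7, 1.2, 0.1]
opening: 0.337
finger_force: 29.9
278 358 283 376
in tool mm [-18.1 -13.4  -6.5] [20.1 15.1 -6.5]
shift mm [-1.7  0.   7.5] yaw -7.03 t 5.7
```

```bash
python3 -m handwheel '[[[0.024,-0.003,0,0.004,0],[0.024,0,0,0.002,0],[0.024,0,0,0.001,0],[0.024,0,0,0,0],[0.024,0,0,0,0]]]'
```

```text
time: 6.12
eef_pos: [0.4658, -0.0089, 0.0199]
tcp_rot: [0.998, -0.061, 0.0, 0.0]
contact_force: [-1.1, -0.7, 3.5]
opening: 0.337
finger_force: 30.3
```

```bash
python3 -m handwheel '[[[0.04,0,0,0,0],[0.045,0,0,0,0],[0.045,0,0,0,0],[0.045,0,0,-0.01,0],[0.045,-0.005,0,-0.03,0],[0.045,-0.006,0,-0.03,0],[0.012,-0.006,0,-0.01,0],[0.012,-0.006,0,0,0],[0.012,-0.006,0,0,0],[0.012,0,0,0,0]]]'
cat > look.py <<'E'
from h import *
import sys
O=np.array([.5258,-.0165]); yw=np.radians(-7.05); ex=np.array([np.cos(yw),np.sin(yw)]); ey=np.array([-ex[1],ex[0]])
J=lambda q: np.array([(q[:2]-O)@ex,(q[:2]-O)@ey])*1e3
def look(z,fn=None):
    c=cam('wrist'); im=viewer.read_camera('wrist')
    if fn: cv2.imwrite('pics/'+fn,im)
    for r in viewer.outline_of('wrist','gland_nut')[:1]:
        m=r['mask'].astype(np.uint8); k,_=cv2.findContours(m,0,1); h=cv2.convexHull(max(k,key=cv2.contourArea))[:,0]
        P=np.array([ray(c,u,v,z)[:2] for u,v in h]); Q=np.array([J(p) for p in P])
        print(round(r['confidence'],2),'jig mm min',Q.min(0).round(1),'max',Q.max(0).round(1),'ctr',((Q.min(0)+Q.max(0))/2).round(1),cv2.minAreaRect(Q.astype(np.float32)))
    s=get_state(); print('tcp jig',J(s['eef_pos']).round(1),'z',s['eef_pos'][2]*1e3,'F',np.round(s['contact_force'],1),'open',s['opening'],'t',s['time'])
    go(s['eef_pos'])
if __name__=='__main__': look(float(sys.argv[1]),sys.argv[2])
E
python3 look.py 0.026 w5.png
```

```text
time: 6.95
eef_pos: [0.4346, -0.0048, 0.0981]
tcp_rot: [0.998, -0.061, -0.001, -0.0]
contact_force: [-0.4, 0.3, -0.3]
opening: 0.139
finger_force: 0.0
0.57 jig mm min [-78.5 -15.7] max [-43.9  14.8] ctr [-61.2  -0.4] ((-61.21554183959961, -0.3221302032470703), (34.694175720214844, 30.293392181396484), 1.3520679473876953)
tcp jig [-91.1   0.3] z 97.94877422144056 F [-0.1  0.3  0.2] open 0.13883528570933024 t 7.05
shift mm [0. 0. 0.] yaw -7.04 t 7.05
```

View pics/w5.png

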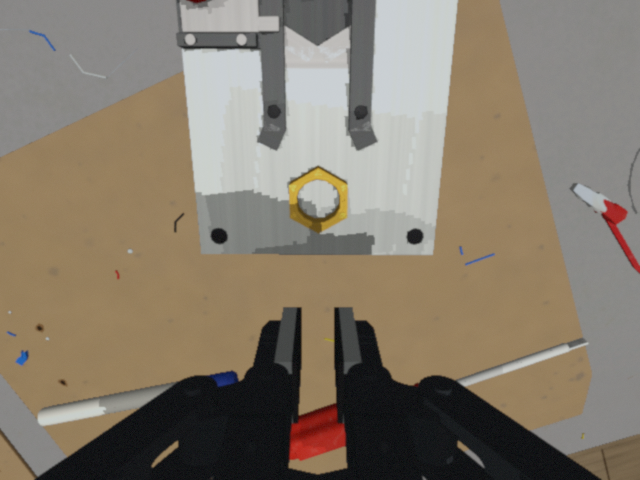

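```bash
python3 -m handwheel '[[[0.012,0,0.0004,0.03,0],[0.012,0,0,0.025,0],[0.012,0,0,0.014,0],[0.012,0,0,0.005,0],[0.012,0,0,0,0],[0.012,0,0,0,0]]]'
python3 -c "
from look import *
s=get_state();print(J(s['eef_pos']),s['eef_pos'],s['contact_force'])"
```

```text
time: 7.55
eef_pos: [0.4367, -0.0057, 0.0252]
tcp_rot: [0.998, -0.061, -0.0, -0.0]
contact_force: [0.1, 0.1, -0.0]
opening: 0.141
finger_force: 0.0
[-89.76323135  -0.21765795] [ 0.43668872 -0.00569888  0.02520278] [ 0.09731582  0.13337023 -0.03753044]
```

```bash
python3 -m handwheel '[[[0.012,0,0,0.002,0],[0.012,0.001,0,0,0],[0.012,0.002,0,0,0],[0.012,0.002,0,0,0],[0.012,0.002,0,0,0],[0.012,0.002,0,0,0],[0.012,0.002,0,0,0],[0.012,0.002,0,0,0],[0.012,0.002,0,0,0],[0.012,0.002,0,0,0],[0.012,0.001,0,0,0],[0.012,0,0,0,0]]]'
python3 look.py 0.026 w6.png
```

```text
time: 8.55
eef_pos: [0.4547, -0.0079, 0.0234]
tcp_rot: [0.998, -0.061, 0.0, 0.0]
contact_force: [-0.1, 1.1, 0.9]
opening: 0.143
finger_force: 0.4
0.93 jig mm min [-65.7 -16.3] max [-29.7  13.9] ctr [-47.7  -1.2] ((-47.73502731323242, -1.2882108688354492), (29.753324508666992, 36.02881622314453), 88.22557067871094)
tcp jig [-71.9  -0.2] z 23.2097066162674 F [-0.1  0.2  0.8] open 0.13967719125028247 t 8.65
shift mm [0. 0. 0.] yaw -7.04 t 8.65
```

```bash
python3 -m handwheel '[[[0.012,0.001,0,0,0],[0.012,0.0015,0,0,0],[0.012,0.0015,0,0,0],[0.012,0.0015,0,0,0],[0.012,0.0015,0,0,0],[0.012,0.0015,0,0,0],[0.012,0.0015,0,0,0],[0.012,0.0015,0,0,0],[0.012,0.0015,0,0,0],[0.012,0.0015,0,0,0],[0.012,0.0015,0,0,0],[0.012,0.0015,0,0,0]]]'
python3 look.py 0.026 w7.png
```

```text
time: 9.65
eef_pos: [0.472, -0.01, 0.0233]
tcp_rot: [0.998, -0.061, 0.0, -0.0]
contact_force: [-1.2, -0.2, 0.4]
opening: 0.14
finger_force: 0.1
0.58 jig mm min [-47.5 -15.6] max [-11.3  14.1] ctr [-29.4  -0.8] ((-29.414974212646484, -0.7406749725341797), (36.217350006103516, 29.762893676757812), 0.0930277481675148)
tcp jig [-54.   -0.2] z 23.40267567580201 F [-0.3 -0.1 -0.4] open 0.1410733473729491 t 9.75
shift mm [0. 0. 0.] yaw -7.04 t 9.75
```

```bash
python3 -m handwheel '[[[0.012,0.001,0,0,0],[0.012,0.0015,0,0,0],[0.012,0.0015,0,0,0],[0.012,0.0015,0,0,0],[0.012,0.0015,0,0,0],[0.012,0.0015,0,0,0],[0.012,0.0015,0,0,0],[0.012,0.0015,0,0,0],[0.012,0.0015,0,0,0],[0.012,0.0015,0,0,0],[0.012,0.0015,0,0,0],[0.012,0.0015,0,0,0]]]'
python3 -m handwheel '[[[0.012,0.0015,0,0,0],[0.012,0.0015,0,0,0],[0.012,0.0015,0,0,0],[0.012,0.0015,0,0,0],[0.012,0.0015,0,0,0],[0.012,0.0015,0,0,0],[0.012,0.0015,0,0,0],[0.012,0.0015,0,0,0],[0.012,0.0015,0,0,0],[0.012,0.0015,0,0,0],[0.012,0.0015,0,0,0],[0.012,0.0015,0,0,0]]]'
python3 look.py 0.026 w8.png
```

```text
time: 10.75
eef_pos: [0.4893, -0.0122, 0.0233]
tcp_rot: [0.998, -0.061, 0.0, -0.0]
contact_force: [1.2, 1.0, -0.2]
opening: 0.139
finger_force: 0.1
time: 11.75
eef_pos: [0.5072, -0.0144, 0.0234]
tcp_rot: [0.998, -0.061, 0.0, -0.0]
contact_force: [-0.2, -0.1, -0.8]
opening: 0.137
finger_force: 0.1
0.68 jig mm min [-12.9 -16. ] max [24.2 14.1] ctr [ 5.7 -0.9] ((5.6766204833984375, -0.8614902496337891), (37.0515251159668, 30.054738998413086), 0.5682154297828674)
tcp jig [-18.6  -0.2] z 23.39096073285507 F [-0.   0.1  0.1] open 0.14373549077689377 t 11.85
shift mm [0. 0. 0.] yaw -7.04 t 11.85
```

```bash
python3 -m handwheel '[[[0.012,0.001,0,0,0],[0.012,0.001,0,0,0],[0.012,0.001,0,0,0],[0.012,0.001,0,0,0],[0.012,0.001,0,0,0],[0.012,0.001,0,0,0],[0.012,0.001,0,0,0],[0.012,0.001,0,0,0],[0.012,0.001,0,0,0],[0.012,0.001,0,0,0],[0.012,0.001,0,0,0],[0.012,0.001,0,0,0]]]'
python3 -m handwheel '[[[0.012,0.001,0,0,0],[0.012,0.001,0,0,0],[0.012,0.001,0,0,0],[0.012,0.0005,0,0,0],[0.012,0.0005,0,0,0]]]'
python3 look.py 0.026 w9.png
```

```text
time: 12.85
eef_pos: [0.519, -0.0158, 0.0233]
tcp_rot: [0.998, -0.061, -0.0, -0.0]
contact_force: [1.0, 0.9, -0.9]
opening: 0.139
finger_force: 0.1
time: 13.27
eef_pos: [0.523, -0.0163, 0.0234]
tcp_rot: [0.998, -0.061, 0.0, 0.0]
contact_force: [0.2, 0.3, 0.3]
opening: 0.136
finger_force: 0.1
0.76 jig mm min [  3.5 -15.8] max [25.5 14.4] ctr [14.5 -0.7] ((14.430716514587402, -0.6154031753540039), (30.20818328857422, 21.905288696289062), 89.1540756225586)
tcp jig [-2.8 -0.2] z 23.375966093868865 F [0.1 0.1 0.3] open 0.14092403458370573 t 13.3667
shift mm [0. 0. 0.] yaw -7.04 t 13.3667
```

View pics/w9.png

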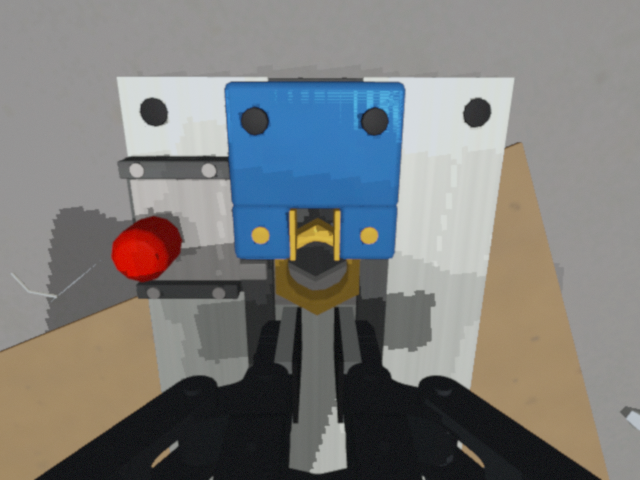

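```bash
python3 -m handwheel '[[[0.012,0.0005,0,0,0],[0.012,0.0005,0,0,0],[0.012,0.0005,0,0,0],[0.012,0.0005,0,0,0],[0.012,0.0005,0,0,0],[0.012,0.0005,0,0,0]]]'
python3 -m handwheel '[[[0.012,0.0005,0,0,0],[0.012,0.0005,0,0,0],[0.012,0.0005,0,0,0],[0.012,0.0005,0,0,0]]]'
python3 look.py 0.026 w10.png
```

```text
time: 13.87
eef_pos: [0.526, -0.0167, 0.0233]
tcp_rot: [0.998, -0.061, 0.0, 0.0]
contact_force: [-0.5, 0.5, 0.2]
opening: 0.141
finger_force: 0.0
time: 14.2
eef_pos: [0.5279, -0.0169, 0.0233]
tcp_rot: [0.998, -0.061, -0.0, -0.0]
contact_force: [-0.2, 0.5, 0.6]
opening: 0.137
finger_force: 0.0
0.74 jig mm min [  8.4 -15.6] max [24.1 14.1] ctr [16.2 -0.7] ((16.241790771484375, -0.7535476684570312), (15.588338851928711, 29.72892951965332), 0.05989254266023636)
tcp jig [ 2.2 -0.2] z 23.341528992832206 F [0.3 0.3 0.5] open 0.1422972738164511 t 14.3
shift mm [0. 0. 0.] yaw -7.04 t 14.3
```

```bash
python3 -m handwheel '[[[0.012,0.0004,0,0,0],[0.012,0.0004,0,0,0],[0.012,0.0004,0,0,0],[0.012,0.0004,0,0,0]]]'
python3 -m handwheel '[[[0.012,0.0004,0,0,0],[0.012,0.0004,0,0,0]]]'
python3 look.py 0.026 w11.png
```

```text
time: 14.63
eef_pos: [0.5295, -0.0171, 0.0233]
tcp_rot: [0.998, -0.061, -0.0, -0.0]
contact_force: [0.2, 0.7, 0.2]
opening: 0.145
finger_force: 0.0
time: 14.8
eef_pos: [0.5303, -0.0172, 0.0233]
tcp_rot: [0.998, -0.061, -0.0, -0.0]
contact_force: [-0.3, 0.3, 0.2]
opening: 0.139
finger_force: 0.0
0.69 jig mm min [ 10.8 -15.3] max [23.7 13.9] ctr [17.3 -0.7] ((17.17747688293457, -0.6330242156982422), (29.151628494262695, 12.714861869812012), 89.06433868408203)
tcp jig [ 4.6 -0.2] z 23.3564105406918 F [ 0.4  0.6 -0.8] open 0.13507892010251335 t 14.9
shift mm [0. 0. 0.] yaw -7.04 t 14.9
```

```bash
python3 -m handwheel '[[[0.012,0.0004,0,0,0],[0.012,0.0004,0,0,0]]]' | grep -E 'eef|contact'
python3 look.py 0.026 w12.png
python3 -m handwheel '[[[0.012,0.0004,0,0,0],[0.012,0.0002,0,0,0]]]'| grep -E 'eef|contact'
python3 look.py 0.026 w13.png
```

```text
eef_pos: [0.531, -0.0173, 0.0233]
contact_force: [-0.3, 0.3, -1.0]
0.93 jig mm min [ 11.6 -15.3] max [23.3 13.9] ctr [17.4 -0.7] ((17.436283111572266, -0.6874246597290039), (11.685868263244629, 29.141084671020508), 0.061048723757267)
tcp jig [ 5.4 -0.2] z 23.33040828006684 F [0.7 1.1 0.1] open 0.1395934880531523 t 15.1667
shift mm [0. 0. 0.] yaw -7.04 t 15.1667
eef_pos: [0.5317, -0.0174, 0.0233]
contact_force: [0.3, -0.1, 0.4]
0.94 jig mm min [ 12.2 -15.6] max [23.9 13.9] ctr [18.1 -0.9] ((17.987031936645508, -0.7752609252929688), (29.498411178588867, 11.542902946472168), 88.63243103027344)
tcp jig [ 6.  -0.2] z 23.34675136171486 F [-0.3  0.8  0.2] open 0.14428619675178325 t 15.4333
shift mm [0. 0. 0.] yaw -7.04 t 15.4333
```

```bash
python3 -c "
import cv2,numpy as np
a=[cv2.imread(f'pics/w{i}.png')[190:340,240:400] for i in (9,11,12,13)]
cv2.imwrite('pics/cmp.png',cv2.resize(np.vstack([np.hstack(a[:2]),np.hstack(a[2:])]),None,fx=2,fy=2,interpolation=cv2.INTER_CUBIC))"
```

```text
(no output)
```

View pics/cmp.png

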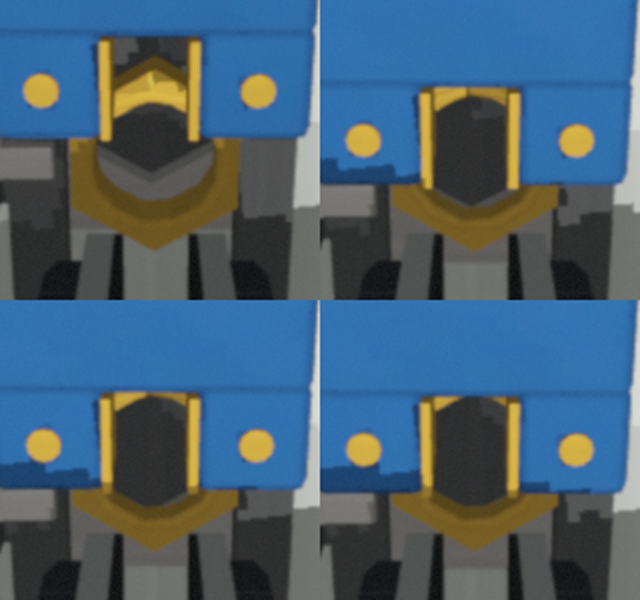

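Run:
```python
from look import *
p,f,Rm,t=cam('wrist'); s=get_state()
def at(tx,u,v,z):
    d=(tx-J(s['eef_pos'])[0])*1e-3; c=(p,f,Rm,t+np.array([ex[0]*d,ex[1]*d,0])); return J(ray(c,u,v,z)).round(1)
print('w9 corner',at(-2.8,316,276,.016),'w9 nut rear',at(-2.8,318,314,.026))
print('w11 corner',at(4.6,317,293.5,.016),'rear',at(4.6,317,315,.026), 'front floor corner', at(4.6,317,238,.011))
print('w13 corner',at(6,317,293.5,.016),'rear',at(6,317,314,.026))
```

```text
w9 corner [14.3 -0.5] w9 nut rear [ 3.5 -1.2]
w11 corner [14.3 -0.8] rear [10.5 -0.9] front floor corner [35.2 -0.8]
w13 corner [15.7 -0.8] rear [12.3 -0.9]
```

```bash
for i in 1; do python3 -m handwheel '[[[0.012,0.0004,0,0,0],[0.012,0.0004,0,0,0]]]' | grep -E 'eef|contact'; done
python3 look.py 0.026 w14.png
python3 -m handwheel '[[[0.012,0.0003,0,0,0],[0.012,0.0003,0,0,0]]]'| grep -E 'eef|contact'
python3 look.py 0.026 w15.png
```

```text
eef_pos: [0.5324, -0.0175, 0.0233]
contact_force: [-0.2, 0.4, 0.7]
0.94 jig mm min [ 13.  -15.6] max [24.3 13.9] ctr [18.7 -0.9] ((18.458023071289062, -0.6768655776977539), (29.538583755493164, 10.94361400604248), 86.91381072998047)
tcp jig [ 6.8 -0.2] z 23.336974148583298 F [-0.8 -0.1 -0.4] open 0.13609687751215668 t 15.7
shift mm [0. 0. 0.] yaw -7.04 t 15.7
eef_pos: [0.5331, -0.0176, 0.0233]
contact_force: [0.4, 0.2, 0.2]
0.7 jig mm min [ 13.6 -14.2] max [25.3 12.8] ctr [19.5 -0.7] ((19.171520233154297, -0.36217403411865234), (26.9251651763916, 11.116851806640625), 84.17383575439453)
tcp jig [ 7.4 -0.2] z 23.38475059563168 F [-0.6  0.3  0.1] open 0.14311765514493804 t 15.9667
shift mm [0. 0. 0.] yaw -7.04 t 15.9667
```

```bash
python3 -m handwheel '[[[0.012,-0.001,0,0,0],[0.012,-0.001,0,0,0],[0.012,-0.001,0,0,0],[0.012,0,0,0,0]]]'| grep -E 'eef|contact'
python3 look.py 0.026 w16.png; python3 -c "
import cv2,numpy as np
a=[cv2.imread(f'pics/w{i}.png')[180:340,230:410] for i in (15,16)]
cv2.imwrite('pics/cmp2.png',cv2.resize(np.hstack(a),None,fx=2.2,fy=2.2,interpolation=cv2.INTER_CUBIC))"
```

```text
eef_pos: [0.5297, -0.0171, 0.0232]
contact_force: [-0.1, -0.3, 0.2]
0.85 jig mm min [ 13.6 -14.7] max [25.5 14.2] ctr [19.6 -0.3] ((19.263416290283203, 0.045395851135253906), (28.884037017822266, 11.384736061096191), 84.8660888671875)
tcp jig [ 4.2 -0.1] z 23.334076582769388 F [ 0.6 -0.1  0.7] open 0.1409467753789969 t 16.4
shift mm [0. 0. 0.] yaw -7.04 t 16.4
```

View pics/cmp2.png

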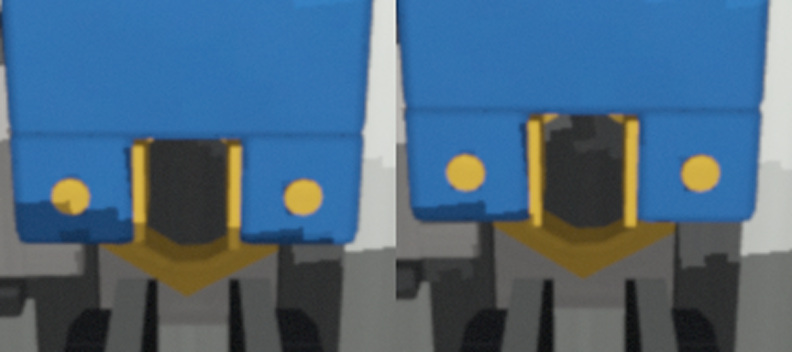

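```bash
python3 -m handwheel '[[[0.012,-0.005,0,-0.005,0],[0.012,-0.01,0,-0.01,0],[0.012,-0.015,0,-0.015,0],[0.012,-0.015,0,0,0],[0.012,-0.01,0,0,0],[0.012,0,0,0,0],[0.012,0,0,0,0]]]'| grep -E 'eef|contact'
python3 look.py 0.021 w17.png; python3 -c "
import cv2,numpy as np
a=cv2.imread('pics/w17.png')[60:300,200:440]
cv2.imwrite('pics/cmp3.png',cv2.resize(a,None,fx=2.5,fy=2.5,interpolation=cv2.INTER_CUBIC))"
```

```text
eef_pos: [0.475, -0.0103, 0.0532]
contact_force: [0.3, -0.4, 1.3]
0.92 jig mm min [ 12.  -15.6] max [36.1 15.2] ctr [24.1 -0.2] ((23.92011260986328, -0.1643209457397461), (30.936267852783203, 23.74376106262207), 88.18262481689453)
tcp jig [-50.2  -0.2] z 53.34375789282628 F [-0.  -0.1  0.6] open 0.13824688612036196 t 17.0833
shift mm [0. 0. 0.] yaw -7.05 t 17.0833
```

View pics/cmp3.png

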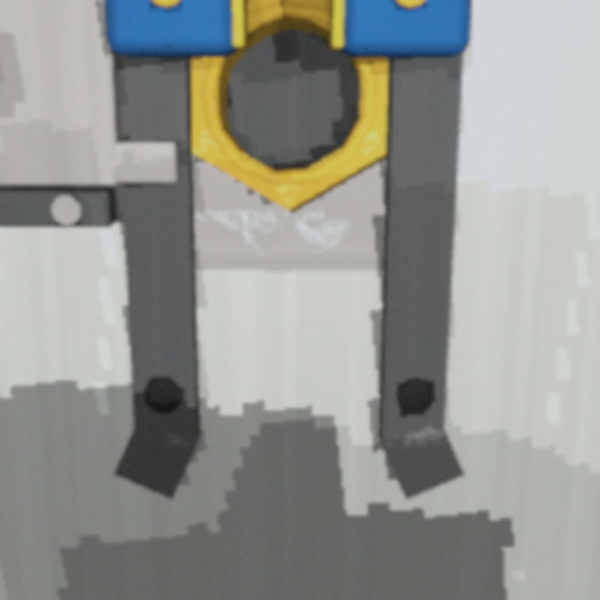

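```bash
python3 -m handwheel '[[[0.012,0.01,0,0.01,0],[0.012,0.012,0,0.015,0],[0.012,0.012,0,0.005,0],[0.012,0.008,0,0,0],[0.012,0.006,0,0,0],[0.012,0.005,0,0,0],[0.012,0.002,0,0,0],[0.012,0,0,0,0]]]'| grep -E 'eef|contact'
python3 look.py 0.026 w18.png
```

```text
eef_pos: [0.5308, -0.0173, 0.0239]
contact_force: [0.6, 0.0, -0.2]
0.57 jig mm min [ 13.9 -14.6] max [25.5 14.2] ctr [19.7 -0.2] ((19.43796157836914, 0.11971473693847656), (28.709030151367188, 11.02245807647705), 84.48683166503906)
tcp jig [ 4.2 -0.1] z 23.60419909676533 F [ 0.6 -0.3 -0.2] open 0.1379285009303287 t 17.85
shift mm [0. 0. 0.] yaw -7.04 t 17.85
```

```bash
python3 -m handwheel '[[[0.012,0.001,0,0,0],[0.012,0.001,0,0,0],[0.012,0.001,0,0,0],[0.012,0.0004,0,0,0],[0.012,0.0004,0,0,0]]]'| grep -E 'eef|contact'
python3 look.py 0.026 w19.png
python3 -m handwheel '[[[0.012,0.0004,0,0,0],[0.012,0.0004,0,0,0]]]'| grep -E 'eef|contact'
python3 look.py 0.026 w20.png
```

```text
eef_pos: [0.5338, -0.0177, 0.0234]
contact_force: [-0.6, 0.1, -0.2]
0.62 jig mm min [ 14.  -14.2] max [25.7 12.9] ctr [19.8 -0.7] ((19.505924224853516, -0.3938407897949219), (27.013891220092773, 11.158523559570312), 84.34689331054688)
tcp jig [ 8.1 -0.2] z 23.353747633176773 F [0.2 0.1 0.5] open 0.14073482905970133 t 18.3667
shift mm [0. 0. 0.] yaw -7.04 t 18.3667
eef_pos: [0.5346, -0.0177, 0.0233]
contact_force: [0.3, 0.3, 0.1]
0.63 jig mm min [ 15.6 -11.3] max [28.1  7.9] ctr [21.8 -1.7] ((21.690814971923828, -1.7376203536987305), (19.13711166381836, 12.245627403259277), 87.97166442871094)
tcp jig [ 9.  -0.2] z 23.355988097901392 F [ 0.1  1.  -0. ] open 0.13955482358042773 t 18.6333
shift mm [0. 0. 0.] yaw -7.03 t 18.6333
```

```bash
python3 -m handwheel '[[[0.012,-0.004,0,0,0],[0.012,-0.01,0,-0.01,0],[0.012,-0.015,0,-0.015,0],[0.012,-0.015,0,-0.005,0],[0.012,-0.015,0,0,0],[0.012,0,0,0,0],[0.012,0,0,0,0]]]'| grep -E 'eef|contact'
python3 look.py 0.021 w21.png; python3 -c "
import cv2,numpy as np
a=[cv2.imread(f'pics/w{i}.png')[40:200,240:400] for i in (17,21)]
cv2.imwrite('pics/cmp4.png',cv2.resize(np.hstack(a),None,fx=2.5,fy=2.5,interpolation=cv2.INTER_CUBIC))"
```

```text
eef_pos: [0.4756, -0.0104, 0.0533]
contact_force: [-0.0, -0.1, 0.3]
0.56 jig mm min [ 12.6 -15.8] max [35.6 14.3] ctr [24.1 -0.8] ((24.017677307128906, -0.6621522903442383), (30.165197372436523, 22.782676696777344), 89.21782684326172)
tcp jig [-49.4  -0.2] z 53.46746410450065 F [-0.3  0.1 -0.1] open 0.13978042967038584 t 19.3167
shift mm [0. 0. 0.] yaw -7.04 t 19.3167
```

View pics/cmp4.png

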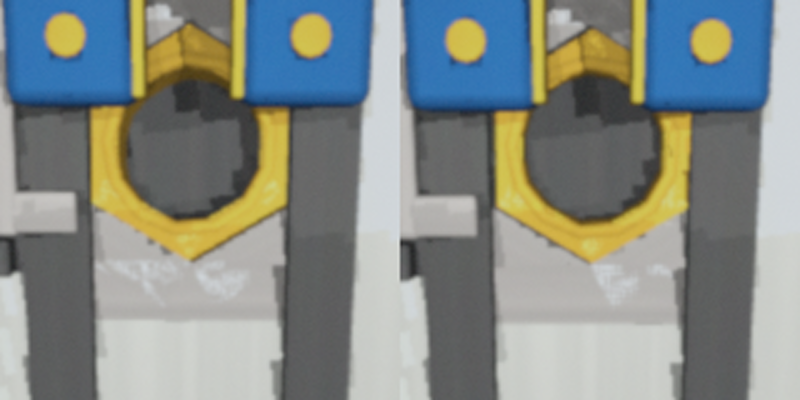

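```bash
python3 -m handwheel '[[[0.0,0,0,-0.025,0],[0.0,0,0,-0.017,0],[0.0,0.021,-0.02,0,0],[0.0,0.021,-0.02,0,0],[0.0,0.021,-0.02,0,0],[0.0,0.0214,-0.02,0,0],[0,0,0,0.02,0],[0,0,0,0.02,0],[0,0,0,0.014,0],[0,0,0,0.005,0],[0,0,0,0,0],[0,0,0,0,0]]]'
python3 - <<'E'
from look import *
s=get_state(); print(J(s['eef_pos']),s['eef_pos'][2]); c=cam('wrist'); im=viewer.read_camera('wrist'); cv2.imwrite('pics/w22.png',im)
for r in viewer.pinpoint('wrist','keeper_knob')[:2]:
    u,v=r['xy'][0]*640,r['xy'][1]*480; print(r['confidence'],u,v,J(ray(c,u,v,.052)))
E
```

```text
time: 20.32
eef_pos: [0.5702, 0.0584, 0.0364]
tcp_rot: [0.998, -0.061, 0.0, -0.0]
contact_force: [0.5, -0.7, 0.1]
opening: -0.0
finger_force: 0.0
[34.88107354 79.81660049] 0.03641220864758439
0.88 401.472 346.512 [35.78016182 50.14133266]
```

View pics/w22.png

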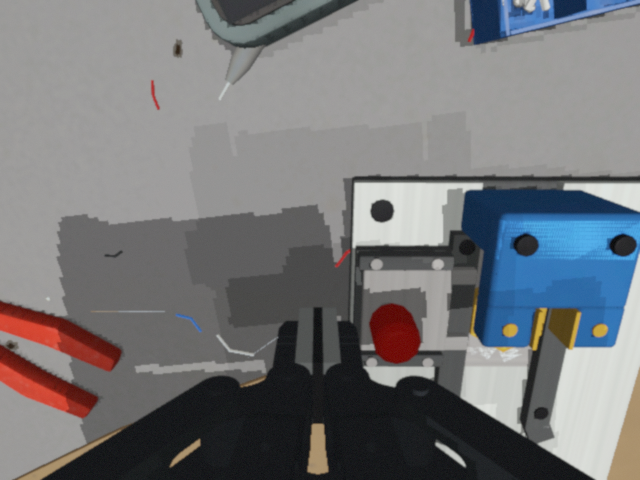

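```bash
cat > k.py <<'E'
from look import *
s=get_state(); c=cam('wrist'); im=viewer.read_camera('wrist'); 
for r in viewer.pinpoint('wrist','keeper_knob')[:1]:
    u,v=r['xy'][0]*640,r['xy'][1]*480; print(round(r['confidence'],2),'knob',J(ray(c,u,v,.052)).round(1),'tcp',J(s['eef_pos']).round(1),'Fy',-(np.array(s['contact_force'])[:2]@ey).round(1),'t',s['time'])
E
python3 -m handwheel '[[[0,0,0.001,0,0],[0,0,0.001,0,0],[0,0,0.001,0,0],[0,0,0.001,0,0],[0,0,0.001,0,0],[0,0,0.001,0,0],[0,0,0.001,0,0],[0,0,0.001,0,0]]]' | grep contact
python3 k.py
python3 -m handwheel '[[[0,0,0.001,0,0],[0,0,0.001,0,0],[0,0,0.001,0,0],[0,0,0.001,0,0]]]' | grep contact
python3 k.py
```

```text
contact_force: [-0.9, 2.6, 0.7]
0.72 knob [34.9 50.4] tcp [34.4 72.2] Fy -2.4 t 21.0833
contact_force: [0.5, 2.3, 0.6]
0.96 knob [35.  45.8] tcp [34.3 67.8] Fy -2.3 t 21.5167
```

```bash
python3 -m handwheel '[[[0,0,0.001,0,0],[0,0,0.001,0,0],[0,0,0.001,0,0],[0,0,0.001,0,0]]]' | grep contact
python3 k.py
python3 -m handwheel '[[[0,0,0.0007,0,0],[0,0,0.0007,0,0],[0,0,0.0006,0,0]]]' | grep contact
python3 k.py
```

```text
contact_force: [0.2, 2.4, 0.0]
0.65 knob [35.3 42. ] tcp [34.3 63.8] Fy -2.4 t 21.95
contact_force: [-0.1, 2.7, 1.3]
0.96 knob [35.1 39.7] tcp [34.3 61.8] Fy -2.7 t 22.3
```

```bash
for i in 1; do python3 -m handwheel '[[[0,0,0.0005,0,0],[0,0,0.0005,0,0]]]' | grep contact; done
python3 -m handwheel '[[[0,0,0.0004,0,0],[0,0,0.0004,0,0]]]' | grep contact
python3 -m handwheel '[[[0,0,0.0004,0,0]]]' | grep contact
python3 k.py
```

```text
contact_force: [0.0, 2.0, 0.9]
contact_force: [0.4, 3.8, 0.7]
contact_force: [0.8, 4.9, 0.8]
0.79 knob [35.6 37.9] tcp [34.3 60.1] Fy -4.9 t 22.8167
```

```bash
python3 -m handwheel '[[[0,0,0.0004,0,0],[0,0,0,0,0]]]' | grep contact
python3 k.py
python3 -m handwheel '[[[0,0,0.0003,0,0],[0,0,0,0,0]]]' | grep contact
python3 k.py
```

```text
contact_force: [1.6, 6.1, 0.4]
0.73 knob [34.8 38.8] tcp [34.3 60. ] Fy -6.3 t 23.0833
contact_force: [0.9, 6.4, 0.8]
0.95 knob [35.5 38.1] tcp [34.3 60. ] Fy -6.5 t 23.35
```

```bash
python3 -m handwheel '[[[0,0,-0.002,0,0],[0,0,-0.01,0,0],[0,0,-0.008,-0.01,0],[0,0,0,-0.03,0],[0,-0.01,0.03,-0.02,0],[0,-0.02,0.03,0,0],[0,-0.025,0.02,0,0],[0,-0.025,0,0,0],[0,0,0,0,0],[0,0,0,0,0]]]'
python3 k.py; python3 look.py 0.021 w23.png; python3 -c "
import cv2,numpy as np
a=cv2.imread('pics/w23.png')[0:200,160:460]
cv2.imwrite('pics/cmp5.png',cv2.resize(a,None,fx=2.5,fy=2.5,interpolation=cv2.INTER_CUBIC))"
```

```text
time: 24.28
eef_pos: [0.4796, -0.0119, 0.0967]
tcp_rot: [0.998, -0.061, 0.0, 0.0]
contact_force: [0.6, 0.3, 0.1]
opening: 0.002
finger_force: 0.0
0.94 knob [34.7 38.6] tcp [-46.5  -1.1] Fy -0.4 t 24.2833
0.92 jig mm min [ 13.2 -15.6] max [34.2  5. ] ctr [23.7 -5.3] ((22.583110809326172, -7.81619930267334), (12.0491361618042, 27.369436264038086), 44.06234359741211)
tcp jig [-44.4  -0.8] z 97.01363421564221 F [ 0.9  0.9 -0. ] open -0.0005427119946861714 t 24.4833
shift mm [0. 0. 0.] yaw -6.99 t 24.4833
```

View pics/cmp5.png

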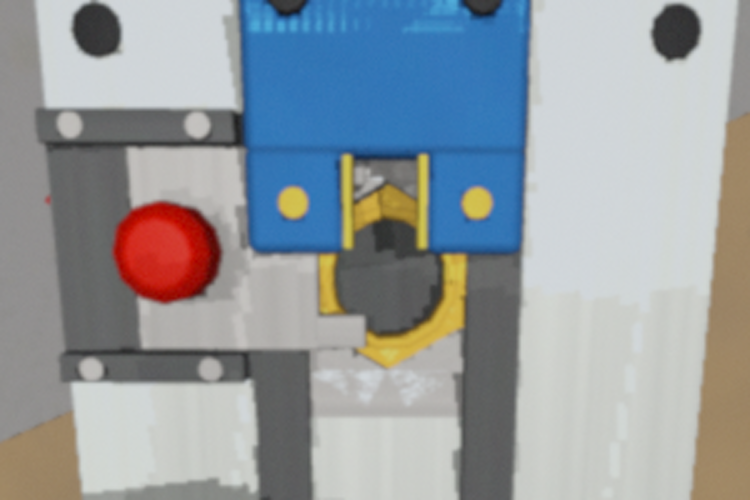

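The keeper tongue now covers the nut's left side, and the nut lies flat in its pocket. The knob sits at about y 38 mm, which is its stop. I'll hand it in.

```bash
python3 -c "
from h import *
print(sign_off())"
```

```text
the job is handed in; nothing more can be done
None
```

The job is handed in at about 24.5 s: by the last wrist picture the nut lies flat in its pocket, with the keeper slid shut to its stop over it, and I saw no sign of trouble, but the sign-off returned no verdict.

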